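# Push a carton of fixings square into the labelling corner

## Robot

A 6-joint arm with a two-finger parallel gripper is mounted at the origin on a cart in front of the work surface, level with it; the furniture and walls round the work are solid. World frame = base frame: x ahead of the robot, y to its left, z up, the work surface at z = 0. Lengths are in m, angles in rad, forces in N, time in s.
With the tool pointing down it reaches from about 0.35 to 0.975 m from the base axis. Payload 4.9 kg.
Tool frame: the origin (TCP) lies midway between the tips of the shut fingers; the grasp point (between the pads) lies ctrl.grip_point_offset behind it (ctrl.grip_point_offset is the distance from the TCP to the grasp point, in m); x points along the fingers, y is the direction in which the jaws open and shut, and the axes are right-handed (so a half turn about x gives the same grasp; the last joint's range is limited). The gripper opens to 85 mm and grips with 20 to 120 N. Pads are 22 mm wide; open, the fingers measure 114 mm over their backs; the gripper's body (76 mm by 85 mm) begins 54 mm behind the grasp point. The pads swing forward as they close: fully open they stand 13 mm farther back than shut.
Start: joints at [1.1, 0.053, 1.613, -0, 1.476, -0.119], TCP at [0.215, 0.587, 0.206] pointing down, gripper open.
Joint ranges: [-3.01, 3.01], [-1.01, 2.22], [0.06, 2.58], [-1.02, 4.17], [0.09, 2.62], [-3.14, 3.14]. Speed limits (rad/s): [2.57, 2.57, 3.14, 3.14, 3.14, 3.14].

## Interface

Orientations are given as a rotation vector (axis times angle).
In Python, from station import ctrl gives the robot as it stands. The module is installed in compiled form; this text tells all that it offers.
- The arm moves only by the tool drive_tool, never from a script. Its argument "commands" is text: rows parted by semicolons, each of 5 numbers parted by spaces: the closure, from -1 (fully open) to 1 (shut), so that 0 is half open, then the shift along the tool's x, y, z in units of 40 mm (1.0 is 40 mm), then the turn about the tool's x in units of 5 degrees (1.0 is 5 degrees). A call has 1 to 8 rows; each row is the pose to reach, as a shift and turn from the pose commanded when the call began, along the tool's axes at that moment; what a row does not reach only later rows make up. A row lasts 1/12 s, in which the tool goes at most 41.7 mm and 7.16 degrees, less where a joint would pass 70% of its speed; a pose out of reach is approached as far as the arm can. A call with a gripper value outside its range is refused whole. The fingers move at their own pace and stop on an object; "newtons" is the grip in N (left out, the last holds). Time passes only in rows, so rows that repeat a pose let the fingers close. It gives the time, the measured TCP pose, the force and the opening at its end, in the units of the state.
- ctrl.get_obs(): the state, without advancing time (a new reading comes with each control period).
- ctrl.get_image(name): name is "side" or "top" or "wrist"; returns (picture, depth): 400x640x3 uint8, blue, green, red; 400x640 float32, m along the optical axis (not along the pixel's ray), 0 where there is no reading.
- ctrl.camera_info(name): a dict with "K" (3x3 intrinsics, pixels), "T" (4x4, takes a point from camera to world coordinates). Camera axes: x right, y down, z forward; pixel columns grow to the right and rows downward; lengths in m; the calibration is good to about 2 mm. A picture is of the moment at which its call begins: read the wrist's pose just before it. camera_info takes no time and is no camera call; for the wrist camera it gives the pose at the moment of the call.
- ctrl.finish_job(): hands the job in, once; it reports no verdict.
The state is a dict: "t": time; "q": joint angles; "dq": joint speeds; "effort": joint torques, N m; "tool_pos": TCP position; "tool_rot": TCP orientation; "contact_force": force on the tool from outside, world axes, zero at the start; "wrist_torque": the same for the moment, N m; "opening": finger opening in m.
Only numpy, scipy, OpenCV 4.12 (cv2) and the standard library are available. Lean on these libraries where they do the work, as an engineer would, in place of code of your own. Each camera call takes 0.05 s, during which the arm holds its last target.

## Task

Push the small blue and white carton along the bench into the corner of the aluminium labelling square, so that its long side lies flush along the long rail and its end sits against the short rail, ready for labelling. Only push it with the fingers: do not pick it up or tip it, and leave the tub, the glue bottle and the brass valve beside it where they stand.

Things in the scene. Friction and masses are not known exactly. Their poses are not given: they have to be found in the camera images.
- carton: small closed carton, blue with a white lid, 75 x 132 x 66 mm (x, y, z), 0.2 to 0.45 kg, loose; a push of a few newtons slides it. Origin: centre of its underside; y along its long side, z up. It starts in the open angle of the labelling square, its centre 10 to 13 cm from the long rail and 13 to 17 cm from the short one, up to 0.35 rad askew
- label_square: aluminium labelling square fixed to the bench: two rails, walls 35 mm high, 6 mm thick, feet 29 mm deep outside. Origin: the inside corner at bench height. Long far rail: inner face x = 0, from the corner to y = -240 mm. Short left rail: inner face y = 0, to x = -100 mm. A carton fully home has its centre at x = -37.5, y = -66 mm here, axes parallel
- tub: white lidded plastic tub, 64 mm across, 66 mm high, loose, bystander on the robot's side of the short rail; origin at the centre of its underside
- glue: small white glue bottle standing upright, 25 mm across, 80 mm high, loose, bystander left of the short rail; origin at the centre of its underside
- valve: brass ball valve with a red handle, 36 x 85 x 50 mm, loose, bystander left of the square (another valve lies far off); origin at the centre of its underside

How it is judged:
By the outcome, as a careful person would: the job done as asked, in the order asked, and still so for the second after the job is handed in, with the robot touching nothing.
It also fails if it takes over 53 s, if anything falls off the work surface, if the arm or the gripper's body presses on something with over 40 N, if the wrist force passes 120 N, or if a joint passes its speed limit or range.

## Working session

There is one attempt and no reset: what is moved stays moved. The work goes in short steps, Python scripts to look and compute and a tool call to move; the robot and the scene stay as the last step left them, time stands still between calls to the robot, and variables do not carry over. Pictures are saved under pics/ and viewed, and the job is handed in when it is done.

Besides the shell and the picture viewer there is one more tool, called after "Emit:" as name(argument=value, ...), one argument or row to a line, values as JSON. drive_tool: Moves the arm, as the interface text tells. Its arguments: {"type":"object","properties":{"commands":{"type":"string"},"newtons":{"type":"number"}},"required":["commands"]}

```bash
mkdir -p pics; python3 - <<'E'
from station import ctrl
import cv2,numpy as np
o=ctrl.get_obs();print(o['t'],o['tool_pos'],o['tool_rot'],o['opening'],ctrl.grip_point_offset)
for n in ['side','top']:
    i=ctrl.camera_info(n);print(n,np.round(i['K'],1).tolist(),np.round(i['T'],4).tolist())
    p,d=ctrl.get_image(n);cv2.imwrite(f'pics/{n}0.png',p);np.savez(f'{n}0.npz',p=p,d=d,K=i['K'],T=i['T'])
E
```

```text
0.0 [0.21506012 0.58613476 0.20519394] [ 0.27455657  1.5537323  -0.27758489] 0.08535659707133776 0.0187
side [[408.7, 0.0, 319.9], [0.0, 408.7, 201.0], [0.0, 0.0, 1.0]] [[0.2152, -0.6118, 0.7612, -0.1089], [-0.9764, -0.1492, 0.1561, 0.126], [0.0181, -0.7768, -0.6294, 0.5795], [0.0, 0.0, 0.0, 1.0]]
top [[385.4, 0.0, 312.6], [0.0, 385.4, 195.4], [0.0, 0.0, 1.0]] [[-0.0402, -0.9729, 0.2275, 0.3928], [-0.9992, 0.0395, -0.0076, 0.2918], [-0.0016, -0.2276, -0.9737, 0.8599], [0.0, 0.0, 0.0, 1.0]]
```

View pics/top0.png

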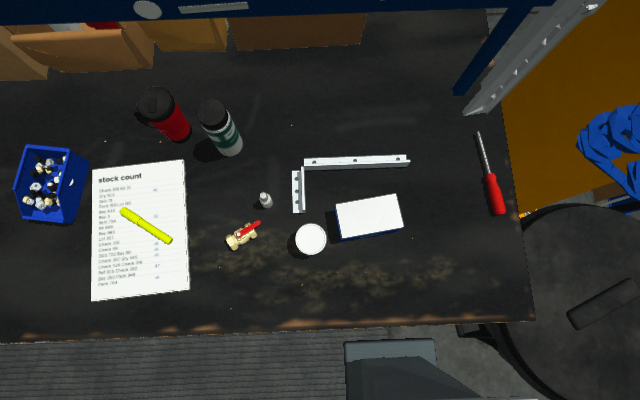

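View pics/side0.png

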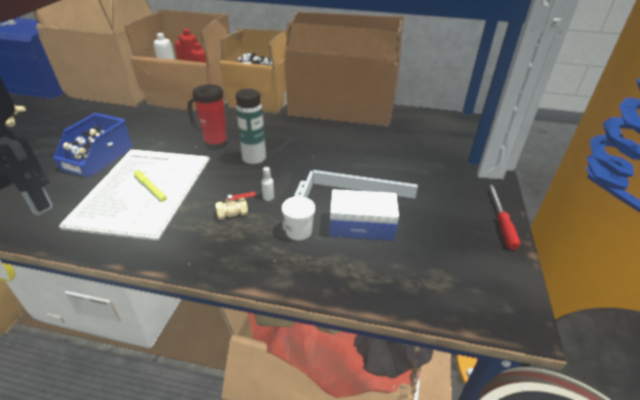

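The top view shows the carton lid at about (369,217), the tub at (311,239), the long rail at (305–410,162) and the short rail at (298,192). The glue bottle is at (265,200) and the valve at (243,235). Next I measure them.

```bash
cat > h.py <<'E'
import cv2,numpy as np
def ray(uv,K,T,z):
    uv=np.atleast_2d(np.asarray(uv,float)); r=np.c_[uv,np.ones(len(uv))]@np.linalg.inv(K).T@T[:3,:3].T
    s=(z-T[2,3])/r[:,2]; return T[:3,3]+r*s[:,None]
def masks(p):
    h=cv2.cvtColor(p,cv2.COLOR_BGR2HSV)
    return ((h[...,1]<50)&(h[...,2]>140)).astype(np.uint8)*255
def comps(m,z=0.066):
    return [c for c in cv2.findContours(m,cv2.RETR_EXTERNAL,cv2.CHAIN_APPROX_NONE)[0] if cv2.contourArea(c)>20]
def rectw(c,K,T,z):
    w=ray(c.reshape(-1,2),K,T,z)[:,:2]
    (cx,cy),(a,b),t=cv2.minAreaRect((w*1000).astype(np.float32))
    bx=cv2.boxPoints(((cx,cy),(a,b),t))
    e=max([bx[1]-bx[0],bx[2]-bx[1]],key=np.linalg.norm); yaw=np.arctan2(e[1],e[0])
    return np.round([cx,cy,a,b,np.degrees(yaw)],1),bx
E
python3 - <<'E'
from h import *
f=np.load('top0.npz');p,d,K,T=f['p'],f['d'],f['K'],f['T']
m=masks(p)
for c in comps(m):
    x,y,w,h=cv2.boundingRect(c)
    if 220<x<420 and 130<y<270:
        for z in (0.066,0.035): 
            r,b=rectw(c,K,T,z);print((x,y,w,h),z,r, np.round(b).tolist())
        
cv2.imwrite('pics/crop0.png',cv2.resize(p[130:270,220:440],None,fx=3.6,fy=3.6,interpolation=cv2.INTER_CUBIC))
E
```

```text
(295, 224, 32, 31) 0.066 [486.4 293.7  63.9  61.9  87.7] [[454.0, 263.0], [516.0, 261.0], [519.0, 324.0], [457.0, 327.0]]
(295, 224, 32, 31) 0.035 [490.1 293.8  66.4  64.3  87.7] [[457.0, 262.0], [521.0, 259.0], [524.0, 326.0], [459.0, 328.0]]
(336, 194, 68, 44) 0.066 [530.9 169.6  73.1 130.6 -82. ] [[486.0, 229.0], [504.0, 100.0], [576.0, 110.0], [558.0, 239.0]]
(336, 194, 68, 44) 0.035 [536.3 164.8  76.  135.7 -82. ] [[489.0, 227.0], [508.0, 92.0], [583.0, 103.0], [564.0, 237.0]]
(260, 192, 11, 13) 0.066 [577.6 385.6  26.2  19.3  17.3] [[562.0, 391.0], [568.0, 373.0], [593.0, 380.0], [587.0, 399.0]]
(260, 192, 11, 13) 0.035 [584.9 389.3  27.3  20.   17.3] [[569.0, 395.0], [575.0, 376.0], [601.0, 384.0], [595.0, 403.0]]
(292, 171, 8, 42) 0.066 [588.7 321.6  15.   89.7  -1.8] [[544.0, 316.0], [633.0, 313.0], [634.0, 328.0], [544.0, 331.0]]
(292, 171, 8, 42) 0.035 [596.4 322.8  15.6  93.2  -1.8] [[550.0, 316.0], [643.0, 313.0], [643.0, 329.0], [550.0, 332.0]]
(301, 166, 4, 44) 0.066 [596.9 306.2   5.6  94.5  -0. ] [[550.0, 303.0], [644.0, 303.0], [644.0, 309.0], [550.0, 309.0]]
(301, 166, 4, 44) 0.035 [604.9 306.8   5.9  98.2  -0. ] [[556.0, 304.0], [654.0, 304.0], [654.0, 310.0], [556.0, 310.0]]
(304, 155, 106, 11) 0.066 [653.  187.9 227.1  17.6  89.9] [[644.0, 74.0], [662.0, 74.0], [662.0, 301.0], [644.0, 301.0]]
(304, 155, 106, 11) 0.035 [663.2 183.8 236.   18.3  89.9] [[654.0, 66.0], [672.0, 66.0], [672.0, 302.0], [654.0, 302.0]]
```

View pics/crop0.png

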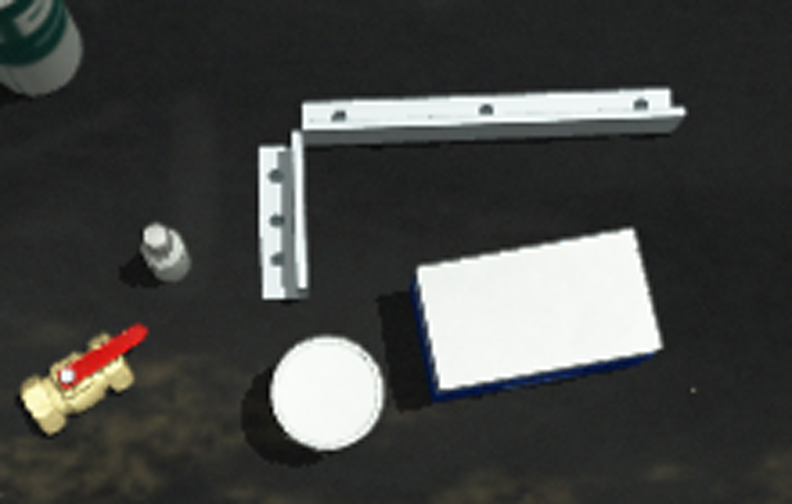

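```bash
python3 - <<'E'
from h import *
from station import ctrl
from scipy.spatial.transform import Rotation as R
o=ctrl.get_obs();print(np.round(R.from_rotvec(o['tool_rot']).as_matrix(),4).tolist())
f=np.load('top0.npz');p,d,K,T=f['p'],f['d'],f['K'],f['T']
g=cv2.cvtColor(p,cv2.COLOR_BGR2GRAY).astype(int)
# long rail column profiles
for u in (315,340,365,395): print(u,g[152:178,u].tolist())
for v in (175,185,195,205): print(v,g[v,288:312].tolist())
E
```

```text
[[-0.0008, 0.3446, 0.9388], [-0.0016, 0.9388, -0.3446], [-1.0, -0.0018, -0.0002]]
315 [31, 33, 33, 33, 34, 77, 202, 233, 200, 87, 99, 162, 235, 226, 83, 85, 84, 80, 30, 30, 31, 32, 31, 33, 31, 31]
340 [34, 33, 33, 35, 75, 196, 237, 239, 241, 238, 219, 239, 233, 77, 84, 86, 79, 30, 20, 31, 33, 34, 35, 34, 34, 31]
365 [34, 34, 35, 59, 164, 241, 241, 243, 241, 234, 239, 238, 79, 86, 84, 82, 45, 22, 36, 36, 34, 36, 32, 34, 33, 32]
395 [36, 34, 78, 206, 241, 243, 244, 243, 225, 238, 233, 83, 85, 84, 82, 30, 24, 37, 35, 36, 35, 37, 35, 37, 34, 34]
175 [35, 36, 35, 62, 234, 237, 238, 234, 235, 146, 123, 121, 122, 167, 234, 244, 101, 32, 33, 33, 32, 33, 32, 29]
185 [35, 36, 38, 36, 229, 237, 238, 235, 235, 239, 148, 122, 124, 112, 236, 246, 110, 39, 37, 36, 36, 35, 36, 36]
195 [36, 36, 38, 37, 212, 235, 238, 236, 235, 237, 147, 121, 122, 122, 227, 244, 173, 62, 37, 35, 36, 37, 36, 34]
205 [40, 40, 40, 40, 76, 228, 237, 237, 235, 237, 149, 123, 122, 121, 175, 241, 247, 112, 41, 44, 41, 42, 40, 41]
```

```bash
python3 - <<'E'
from h import *
f=np.load('top0.npz');K,T=f['K'],f['T']
top=[(315,165.4),(340,164.5),(365,163.5),(395,162.5)]; bot=[(315,169.5),(340,168.5),(365,167.8),(395,166.5)]
print(np.round(ray(top,K,T,.035),4).tolist());print(np.round(ray(bot,K,T,0),4).tolist())
print(np.round(ray([(304-.1,175),(304,185),(304.3,195),(305,205)],K,T,.035),4).tolist())
# tool axes: tool y=(.3446,.9388), z=(.9388,-.3446)
Ax=np.array([[.3446,.9388],[.9388,-.3446]])
for t in [(.43,.165)]:
    print(Ax@(np.array(t)-[.215,.5861])/.04)
print(np.degrees(np.arctan2(.3446,.9388)))
E
```

```text
[[0.6541, 0.2773, 0.035], [0.654, 0.2212, 0.035], [0.654, 0.1651, 0.035], [0.6536, 0.0978, 0.035]]
[[0.6553, 0.2771, 0.0], [0.6553, 0.2188, 0.0], [0.6546, 0.1605, 0.0], [0.655, 0.0904, 0.0]]
[[0.6328, 0.3029, 0.035], [0.6098, 0.3035, 0.035], [0.5871, 0.3036, 0.035], [0.5646, 0.3029, 0.035]]
[-8.030992   8.6738265]
20.156385441612997
```

Emit:
drive_tool(
  commands="-1 0 -1 1 -1; -1 0 -2 2 -2; -1 0 -3 3 -3; -1 0 -4 4 -4; -1 0 -4 4.4 -4.03; -1 0 -4 4.4 -4.03; -1 0 -4 4.4 -4.03; -1 0 -4 4.4 -4.03",
)

```text
t: 0.77
tool_pos: [0.326, 0.3747, 0.2061]
tool_rot: [0.003, 1.571, -0.002]
contact_force: [-0.0, 0.4, -0.2]
opening: 0.085
```

Emit:
drive_tool(
  commands="-1 0 -1 0.5 0; -1 0 -2 1 0; -1 0 -3 1.5 0; -1 0 -4 2 0; -1 0 -5 2.5 0; -1 0 -5.2 2.6 0; -1 0 -5.2 2.6 0; -1 0 -5.2 2.6 0",
)

```text
t: 1.43
tool_pos: [0.4296, 0.1679, 0.2062]
tool_rot: [0.001, 1.572, -0.001]
contact_force: [-0.6, 0.3, -0.3]
opening: 0.0852
```

Emit:
drive_tool(
  commands="-1 1 0 0 0; -1 2 0 0 0; -1 3 0 0 0; -1 4 0 0 0; -1 4.5 0 0 0; -1 4.85 0 0 0; -1 4.85 0 0 0; -1 4.85 0 0 0",
)

```text
t: 2.1
tool_pos: [0.4282, 0.1692, 0.0117]
tool_rot: [-0.002, 1.573, 0.002]
contact_force: [0.6, 0.4, 0.3]
opening: 0.0858
```

Emit:
drive_tool(
  commands="-1 0 0 0.2 0; -1 0 0 0.4 0; -1 0 0 0.6 0; -1 0 0 0.8 0; -1 0 0 0.95 0; -1 0 0 1.1 0; -1 0 0 1.25 0; -1 0 0 1.4 0",
)

```text
t: 2.77
tool_pos: [0.4855, 0.1679, 0.0122]
tool_rot: [0.0, 1.572, -0.0]
contact_force: [-1.9, 0.7, 0.6]
opening: 0.0857
```

```bash
cat > look.py <<'E'
import sys
from h import *
from station import ctrl
n=sys.argv[1]
p,d=ctrl.get_image('top');i=ctrl.camera_info('top');K,T=i['K'],i['T']
np.savez(f'top{n}.npz',p=p,d=d,K=K,T=T)
cv2.imwrite(f'pics/t{n}.png',cv2.resize(p[100:270,220:440],None,fx=3.4,fy=3.4,interpolation=cv2.INTER_CUBIC))
for c in comps(masks(p)):
    x,y,w,h=cv2.boundingRect(c)
    if 220<x<420 and 130<y<270 and cv2.contourArea(c)>400:
        print((x,y,w,h),rectw(c,K,T,.066)[0])
o=ctrl.get_obs();print(o['t'],o['tool_pos'],o['contact_force'])
E
python3 look.py 1
```

```text
(295, 223, 31, 31) [488.5 294.6  61.9  62.   -2.7]
(304, 155, 106, 11) [653.  187.9 227.1  17.6  89.9]
2.8167 [0.4867458  0.16777193 0.01243545] [-0.24961416  0.34726891  0.02443709]
```

View pics/t1.png

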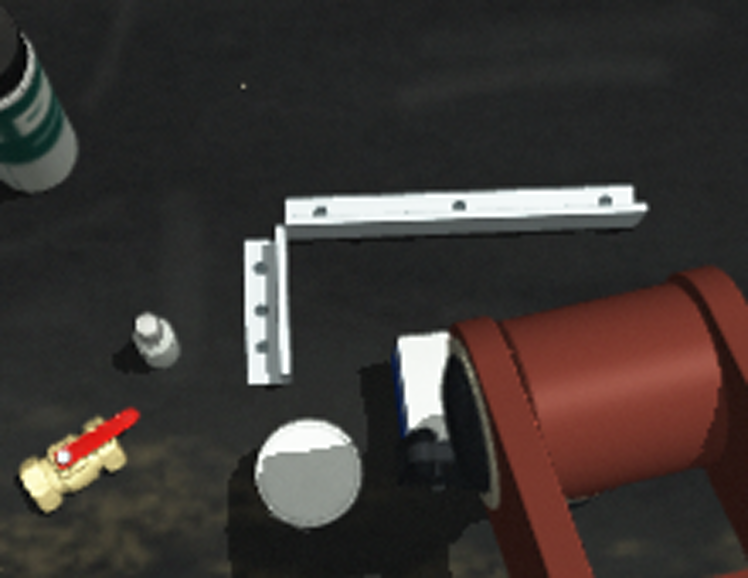

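The arm hides most of the carton. Its left end, at about (395–450,335–480) in the crop, already looks square and well clear of the tub at (308,472).

Emit:
drive_tool(
  commands="-1 0 0 0.15 0; -1 0 0 0.3 0; -1 0 0 0.45 0; -1 0 0 0.6 0; -1 0 0 0.75 0; -1 0 0 0.9 0; -1 0 0 1.05 0; -1 0 0 1.2 0",
)

```text
t: 3.48
tool_pos: [0.534, 0.1678, 0.0123]
tool_rot: [0.0, 1.571, -0.0]
contact_force: [-0.5, -0.5, -1.2]
opening: 0.0854
```

Emit:
drive_tool(
  commands="-1 0 0 0.12 0; -1 0 0 0.24 0; -1 0 0 0.36 0; -1 0 0 0.44 0; -1 0 0 0.5 0; -1 0 0 0.55 0; -1 0 0 0.6 0; -1 0 0 0.6 0",
)

```text
t: 4.15
tool_pos: [0.5579, 0.1679, 0.0125]
tool_rot: [0.0, 1.57, -0.0]
contact_force: [-0.9, 0.5, -0.5]
opening: 0.0854
```

Emit:
drive_tool(
  commands="-1 0 0 0.05 0; -1 0 0 0.1 0; -1 0 0 0.15 0; -1 0 0 0.2 0; -1 0 0 0.2 0",
)

```text
t: 4.57
tool_pos: [0.566, 0.1678, 0.0125]
tool_rot: [0.0, 1.57, -0.0]
contact_force: [-0.4, 0.9, -0.6]
opening: 0.0856
```

Emit:
drive_tool(
  commands="-1 0 0 0.04 0; -1 0 0 0.08 0; -1 0 0 0.08 0",
)

```text
t: 4.82
tool_pos: [0.569, 0.1678, 0.0124]
tool_rot: [0.0, 1.57, -0.0]
contact_force: [-1.3, -0.7, 1.2]
opening: 0.0853
```

Emit:
drive_tool(
  commands="-1 0 0 0.04 0; -1 0 0 0.08 0; -1 0 0 0.08 0",
)

```text
t: 5.07
tool_pos: [0.569, 0.1678, 0.0121]
tool_rot: [0.0, 1.578, -0.001]
contact_force: [-11.7, -0.7, 7.9]
opening: 0.0854
```

Emit:
drive_tool(
  commands="-1 0 0 -0.4 0; -1 0 0 -0.8 0; -1 0 0 -0.8 0; -1 -1 0 -0.8 0; -1 -2 0 -0.8 0; -1 -3 0 -0.8 0; -1 -3.5 0 -0.8 0; -1 -3.5 0 -0.8 0",
)

```text
t: 5.73
tool_pos: [0.5452, 0.1685, 0.1606]
tool_rot: [0.002, 1.556, 0.002]
contact_force: [0.0, 0.3, 0.1]
opening: 0.0855
```

Emit:
drive_tool(
  commands="0 0 -1 0.5 1.4; 0 0 -2 1 2.8; 0 0 -3 1.5 4.2; 0 0 -4 2 5.6; 0 0 -4 2 7; 0 0 -4 2 8.4; 0 0 -4 2 9; 0 0 -4 2 9",
)

```text
t: 6.4
tool_pos: [0.6202, 0.007, 0.1513]
tool_rot: [0.615, 1.482, -0.616]
contact_force: [-0.5, 0.5, -1.1]
opening: 0.0425
```

```bash
python3 look.py 2; python3 -c "
from station import ctrl;o=ctrl.get_obs();print(o['q'],o['opening'],o['tool_rot'])"
```

```text
(295, 223, 32, 32) [487.5 293.6  63.7  63.7  61.4]
(304, 155, 106, 39) [621.2 187.9 227.1  81.3  89.9]
6.45 [0.62002519 0.00734455 0.15140807] [-0.17587344 -0.05909232 -0.81123858]
[-1.08045001e-01  8.04102912e-02  1.67703327e+00 -1.26746413e-04
  1.38474336e+00 -8.94004944e-01] 0.04260846724657603 [ 0.6133066   1.48286392 -0.6137659 ]
```

View pics/t2.png

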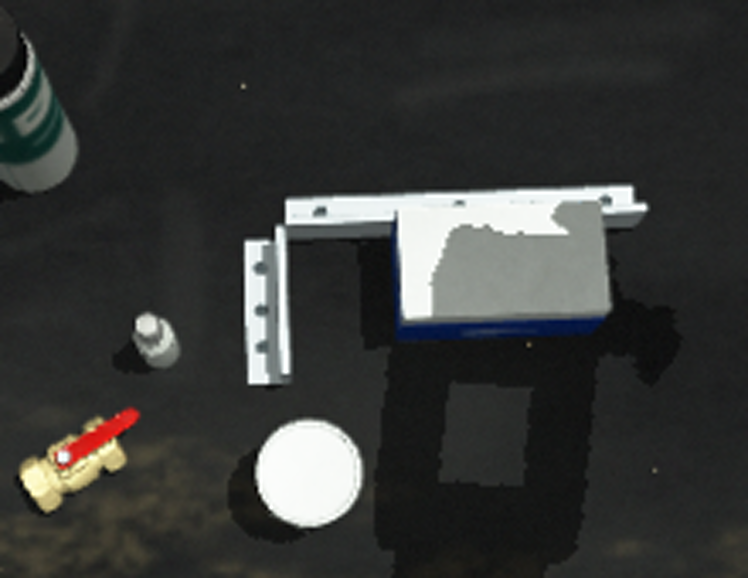

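The carton is square against the long rail, with its lid at crop (397–610, 203–320). The tub, glue and valve look unmoved. Next I finish the quarter turn for the end push.

Emit:
drive_tool(
  commands="0 0 0 0 1.4; 0 0 0 0 2.8; 0 0 0 0 4.2; 0 0 0 0 5.6; 0 0 0 0 7; 0 0 0 0 8.4; 0 0 0 0 9; 0 0 0 0 9",
)

```text
t: 7.12
tool_pos: [0.6198, 0.0081, 0.152]
tool_rot: [1.208, 1.21, -1.208]
contact_force: [-0.4, 0.1, -0.1]
opening: 0.0426
```

Emit:
drive_tool(
  commands="0 0 0 0 0;0 0 0 0 0",
)

```text
t: 7.28
tool_pos: [0.6198, 0.008, 0.1522]
tool_rot: [1.208, 1.21, -1.208]
contact_force: [-1.1, -0.4, 0.1]
opening: 0.0424
```

Emit:
drive_tool(
  commands="0 0 -0.25 -0.4 0; 0 0 -0.25 -0.8 0; 0 0 -0.25 -0.8 0; 0 1 -0.25 -0.8 0; 0 2 -0.25 -0.8 0; 0 3 -0.25 -0.8 0; 0 3.45 -0.25 -0.8 0; 0 3.45 -0.25 -0.8 0",
)

```text
t: 7.95
tool_pos: [0.6044, 0.0402, 0.0079]
tool_rot: [1.203, 1.219, -1.217]
contact_force: [-0.5, -0.5, -1.3]
opening: 0.0427
```

Emit:
drive_tool(
  commands="0 0 0 -0.2 0; 0 0 0 -0.4 0; 0 0 0 -0.6 0; 0 0 0 -0.8 0; 0 0 0 -0.95 0; 0 0 0 -1.1 0; 0 0 0 -1.25 0; 0 0 0 -1.4 0",
)

```text
t: 8.62
tool_pos: [0.6103, 0.0959, 0.0151]
tool_rot: [1.209, 1.208, -1.209]
contact_force: [0.2, -2.5, 1.4]
opening: 0.0426
```

```bash
python3 look.py 3
```

```text
(295, 223, 31, 32) [487.5 294.7  61.9  64.   -2.3]
(304, 155, 92, 39) [621.4 204.7 193.6  81.   89.9]
8.6667 [0.61020185 0.09706085 0.01492328] [-0.23309487 -0.18476612  0.19057817]
```

View pics/t3.png

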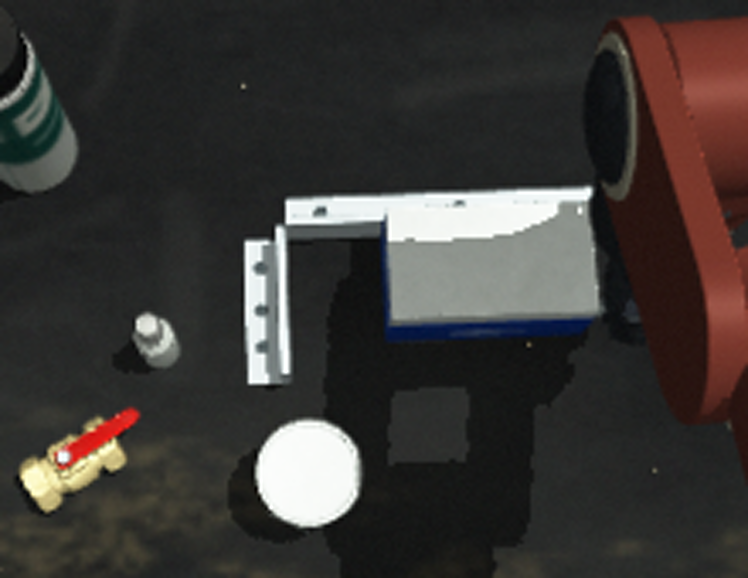

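The carton is sliding left along the rail and staying square, with its lid now at crop x 387–597.

Emit:
drive_tool(
  commands="0 0 0 -0.15 0; 0 0 0 -0.3 0; 0 0 0 -0.45 0; 0 0 0 -0.6 0; 0 0 0 -0.75 0; 0 0 0 -0.9 0; 0 0 0 -1.05 0; 0 0 0 -1.15 0",
)

```text
t: 9.33
tool_pos: [0.6097, 0.1427, 0.0144]
tool_rot: [1.209, 1.21, -1.209]
contact_force: [-0.4, -2.6, 1.7]
opening: 0.0421
```

Emit:
drive_tool(
  commands="0 0 0 -0.08 0; 0 0 0 -0.16 0; 0 0 0 -0.24 0; 0 0 0 -0.3 0; 0 0 0 -0.3 0",
)

```text
t: 9.75
tool_pos: [0.6097, 0.1545, 0.0143]
tool_rot: [1.21, 1.21, -1.209]
contact_force: [0.7, 0.3, -0.5]
opening: 0.0425
```

Emit:
drive_tool(
  commands="0 0 0 -0.04 0; 0 0 0 -0.08 0; 0 0 0 -0.08 0",
)

```text
t: 10.0
tool_pos: [0.6096, 0.1573, 0.0142]
tool_rot: [1.209, 1.21, -1.209]
contact_force: [-0.6, -0.5, 0.1]
opening: 0.0426
```

Emit:
drive_tool(
  commands="0 0 0 -0.04 0; 0 0 0 -0.08 0; 0 0 0 -0.08 0",
)

```text
t: 10.25
tool_pos: [0.6096, 0.1603, 0.0142]
tool_rot: [1.209, 1.209, -1.21]
contact_force: [0.2, -1.9, -0.5]
opening: 0.0424
```

Emit:
drive_tool(
  commands="0 0 0 -0.04 0; 0 0 0 -0.06 0; 0 0 0 -0.06 0",
)

```text
t: 10.5
tool_pos: [0.6096, 0.1602, 0.0142]
tool_rot: [1.205, 1.207, -1.212]
contact_force: [-0.8, -9.9, 1.9]
opening: 0.0424
```

Firm contact at the predicted y of 0.160. Now I back off, lift and look.

Emit:
drive_tool(
  commands="0 0 0 0.4 0; 0 0 0 0.8 0; 0 0 0 1.2 0; 0 -1 0 1.2 0; 0 -2 0 1.2 0; 0 -3 0 2 0; 0 -3.5 0 2.8 0; 0 -3.5 0 2.8 0",
)

```text
t: 11.17
tool_pos: [0.6136, 0.0476, 0.1617]
tool_rot: [1.215, 1.199, -1.203]
contact_force: [1.4, 0.4, 1.2]
opening: 0.0431
```

```bash
python3 look.py 4; python3 - <<'E'
from h import *
from station import ctrl
p,d=ctrl.get_image('side');cv2.imwrite('pics/s4.png',cv2.resize(p[150:260,200:440],None,fx=3.3,fy=3.3,interpolation=cv2.INTER_CUBIC))
E
```

```text
(295, 223, 31, 32) [487.5 294.7  61.9  64.   -2.3]
(304, 155, 106, 40) [621.  188.8 228.8  81.7  90. ]
11.2167 [0.61262138 0.04854729 0.15948176] [ 0.43085489 -0.4475445   0.20021977]
```

View pics/t4.png

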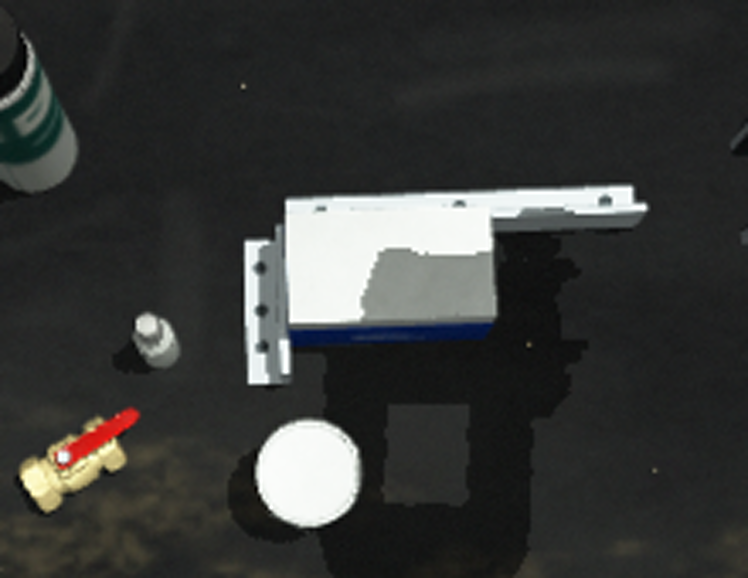

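View pics/s4.png

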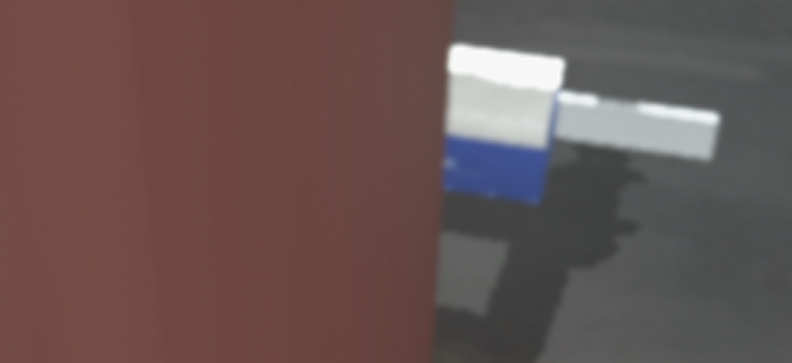

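The carton is in the corner: lid at crop (287–495, 207–325), bystanders in place. Now I measure the residual gap and yaw from the edges.

```bash
python3 - <<'E'
from h import *
def go(n,urange,vr):
    f=np.load(f'top{n}.npz');p,K,T=f['p'],f['K'],f['T']
    h=p.astype(int); s=h.min(axis=2)  # min channel: high in lid, ~0 in blue
    pts=[]
    for u in range(*urange):
        c=s[vr[0]:vr[1],u]; g=np.diff(c); k=g.argmin(); 
        a,b=c[max(k-2,0)],c[min(k+3,len(c)-1)]; t=(a+b)/2
        for j in range(max(k-2,0),k+3):
            if c[j]>=t>c[j+1]: pts.append((u,vr[0]+j+(c[j]-t)/(c[j]-c[j+1])));break
    w=ray(pts,K,T,.066); q=np.polyfit(w[:,1],w[:,0],1); r=w[:,0]-np.polyval(q,w[:,1])
    print(n,'near edge slope deg',np.degrees(np.arctan(q[0])),'x mid',w[:,0].mean(),'rms',r.std(),len(w))
go(2,(342,396),(185,202)); go(4,(308,362),(185,202))
f=np.load('top4.npz');p,K,T=f['p'],f['K'],f['T'];g=p.min(axis=2).astype(int)
for v in (170,180,190): print(v,g[v,298:312].tolist(), g[v,358:372].tolist())
for u in (310,330,350): print(u,g[154:170,u].tolist())
print(ray([(304.5,180),(365.5,180)],K,T,.066))
E
```

```text
2 near edge slope deg 0.9208916120751408 x mid 0.5778195192636854 rms 0.0006190318346806839 54
4 near edge slope deg 1.7140489488185013 x mid 0.5778610003922359 rms 0.0006111431399729665 54
170 [116, 68, 51, 113, 116, 93, 237, 241, 241, 240, 241, 240, 241, 240] [246, 246, 246, 246, 247, 247, 226, 83, 23, 17, 17, 19, 17, 16]
180 [116, 117, 118, 110, 117, 117, 212, 241, 243, 242, 242, 244, 243, 243] [139, 138, 139, 140, 140, 141, 147, 77, 22, 16, 17, 16, 17, 17]
190 [70, 112, 117, 99, 120, 123, 119, 238, 243, 243, 243, 243, 244, 243] [143, 145, 145, 146, 145, 145, 145, 147, 47, 17, 17, 21, 17, 17]
310 [33, 33, 31, 52, 148, 233, 234, 236, 240, 239, 239, 239, 240, 240, 240, 240]
330 [31, 34, 36, 111, 232, 233, 234, 224, 241, 241, 241, 241, 241, 242, 242, 243]
350 [33, 33, 104, 238, 235, 233, 215, 249, 246, 246, 246, 246, 245, 245, 246, 246]
[[0.61265597 0.30158224 0.066     ]
 [0.60735797 0.17144206 0.066     ]]
```

The near edge is about 1.7° off, against 0.16° for the rail, so the right end sits roughly 3 mm off the long rail. I'll press the near side with the shut fingers, right of the carton's centre.

Emit:
drive_tool(
  commands="1 0 -0.6 -0.8 0; 1 0 -1.2 -1.6 0; 1 0 -1.8 -2.4 0; 1 0 -2.2 -3.2 0; 1 0 -2.2 -4.1 0; 1 0 -2.2 -4.1 0; 1 0 -2.2 -4.1 0; 1 0 -2.2 -4.1 0",
)

```text
t: 11.93
tool_pos: [0.5206, 0.215, 0.1525]
tool_rot: [1.206, 1.212, -1.211]
contact_force: [0.3, -0.2, -0.1]
opening: 0.0004
```

Emit:
drive_tool(
  commands="1 0.8 0 0 0; 1 1.6 0 0 0; 1 2.4 0 0 0; 1 3 0 0 0; 1 3.4 0 0 0; 1 3.4 0 0 0; 1 3.4 0 0 0",
)

```text
t: 12.52
tool_pos: [0.5209, 0.2134, 0.0169]
tool_rot: [1.208, 1.21, -1.213]
contact_force: [0.5, 0.0, 1.3]
opening: -0.0003
```

Emit:
drive_tool(
  commands="1 0 0.2 0 0; 1 0 0.4 0 0; 1 0 0.55 0 0; 1 0 0.7 0 0; 1 0 0.8 0 0; 1 0 0.85 0 0; 1 0 0.9 0 0; 1 0 0.9 0 0",
)

```text
t: 13.18
tool_pos: [0.5581, 0.2147, 0.0184]
tool_rot: [1.209, 1.209, -1.209]
contact_force: [-0.3, 1.0, 0.1]
opening: -0.0004
```

Emit:
drive_tool(
  commands="1 0 0.05 0 0; 1 0 0.1 0 0; 1 0 0.15 0 0; 1 0 0.15 0 0",
)

```text
t: 13.52
tool_pos: [0.5641, 0.2147, 0.0185]
tool_rot: [1.209, 1.209, -1.209]
contact_force: [0.6, -0.2, 0.6]
opening: -0.0001
```

Emit:
drive_tool(
  commands="1 0 0.04 0 0; 1 0 0.08 0 0; 1 0 0.08 0 0",
)

```text
t: 13.77
tool_pos: [0.5664, 0.2145, 0.0183]
tool_rot: [1.208, 1.21, -1.211]
contact_force: [-2.6, -0.8, 1.9]
opening: -0.0001
```

Emit:
drive_tool(
  commands="1 0 0.04 0 0; 1 0 0.06 0 0; 1 0 0.06 0 0",
)

```text
t: 14.02
tool_pos: [0.5665, 0.2146, 0.0183]
tool_rot: [1.205, 1.214, -1.215]
contact_force: [-12.5, -0.8, 8.9]
opening: 0.0001
```

Emit:
drive_tool(
  commands="1 0 -0.4 0 0; 1 0 -0.8 0 0; 1 0 -0.9 0 0; 1 -1 -0.9 0 0; 1 -2 -0.9 0.6 0; 1 -3 -0.9 1.4 0; 1 -3.5 -0.9 2.2 0; 1 -3.5 -0.9 3 0",
)

```text
t: 14.68
tool_pos: [0.5372, 0.0946, 0.1653]
tool_rot: [1.213, 1.202, -1.198]
contact_force: [1.9, -0.5, -0.1]
opening: 0.0002
```

Emit:
drive_tool(
  commands="1 0 0 0.8 0; 1 0 0 1.6 0; 1 0 0 2.4 0; 1 0 0 3 0; 1 0 0 3.8 0; 1 0 0 4 0; 1 0 0 4 0; 1 0 0 4 0",
)

```text
t: 15.35
tool_pos: [0.5337, -0.0653, 0.1585]
tool_rot: [1.211, 1.209, -1.209]
contact_force: [-0.8, 1.2, -0.1]
opening: -0.0001
```

```bash
python3 look.py 5; python3 - <<'E'
from h import *
from station import ctrl
p,d=ctrl.get_image('side');cv2.imwrite('pics/s5.png',cv2.resize(p[150:260,200:440],None,fx=3.3,fy=3.3,interpolation=cv2.INTER_CUBIC))
def go(n,urange,vr):
    f=np.load(f'top{n}.npz');p,K,T=f['p'],f['K'],f['T']
    s=p.astype(int).min(axis=2); pts=[]
    for u in range(*urange):
        c=s[vr[0]:vr[1],u]; k=np.diff(c).argmin(); t=(c[max(k-2,0)]+c[min(k+3,len(c)-1)])/2
        for j in range(max(k-2,0),k+3):
            if c[j]>=t>c[j+1]: pts.append((u,vr[0]+j+(c[j]-t)/(c[j]-c[j+1])));break
    w=ray(pts,K,T,.066); q=np.polyfit(w[:,1],w[:,0],1)
    print(n,np.degrees(np.arctan(q[0])),w[:,0].mean(),(w[:,0]-np.polyval(q,w[:,1])).std())
go(5,(308,362),(185,202))
f=np.load('top5.npz');p,K,T=f['p'],f['K'],f['T'];g=p.min(axis=2).astype(int)
for v in (170,180,190): print(v,g[v,298:312].tolist(), g[v,358:372].tolist())
E
```

```text
(295, 224, 32, 31) [486.4 293.7  63.9  61.9  87.7]
(304, 155, 106, 40) [621.  188.8 228.8  81.5  90. ]
15.4 [ 0.5336228  -0.06467274  0.15840785] [-0.11298951  0.44413329  0.68112939]
5 -0.09478456862409819 0.5799676743155656 0.00040148958885539884
170 [113, 66, 52, 114, 116, 91, 236, 239, 240, 240, 239, 239, 240, 240] [245, 246, 246, 245, 246, 246, 224, 83, 35, 33, 33, 33, 34, 33]
180 [113, 116, 116, 109, 117, 115, 210, 240, 242, 241, 241, 242, 242, 242] [247, 246, 247, 247, 247, 248, 247, 135, 42, 33, 33, 33, 33, 35]
190 [69, 109, 114, 98, 119, 122, 118, 237, 242, 242, 242, 242, 242, 242] [248, 248, 248, 249, 248, 248, 248, 250, 112, 38, 34, 35, 35, 33]
```

View pics/t5.png

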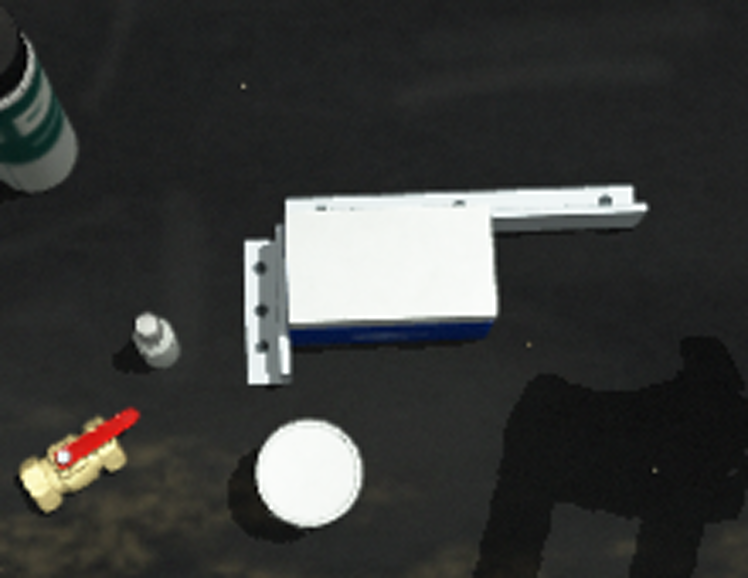

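View pics/s5.png

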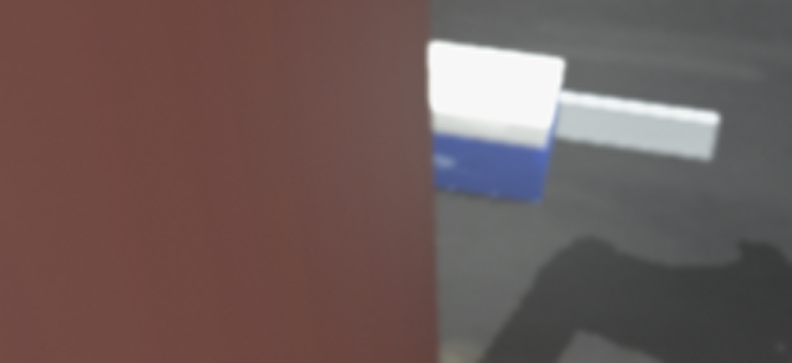

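```bash
python3 -c "
from station import ctrl;print(ctrl.finish_job())"
```

```text
the job is handed in; nothing more can be done
None
```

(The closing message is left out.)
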